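# Find the shuttered socket and seat the locating pin

## Robot

A 7-joint arm with a two-finger parallel gripper is mounted at the origin on a cart in front of the work surface, level with it; the furniture and walls round the work are solid. World frame = base frame: x ahead of the robot, y to its left, z up, the work surface at z = 0. Lengths are in m, angles in rad, forces in N, time in s.
With the tool pointing down it reaches from about 0.425 to 0.925 m from the base axis. Payload 6.8 kg.
Tool frame: the origin (TCP) lies at the very end of the fingers, on their centre line; the grasp point (between the pads) lies 19 mm behind it; z points along the fingers, y is the line along which they close (so a half turn about z gives the same grasp; the last joint's range is limited). The gripper opens to 85 mm and grips with 20 to 120 N. Pads are 22 mm wide; open, the fingers measure 114 mm over their backs; the gripper's body (76 mm by 85 mm) begins 54 mm behind the grasp point. The pads swing forward as they close: fully open they stand 13 mm farther back than shut.
Start: joints at [-1.223, 0.477, 0.022, 1.555, -0.011, 1.109, -0.083], TCP at [0.297, 0.606, 0.231] pointing down, gripper open.
Joint ranges: [-2.96, 2.96], [-0.34, 2.1], [-1.41, 1.46], [0.24, 2.44], [-1.37, 4.51], [0.17, 1.92], [-2.96, 2.96]. Speed limits (rad/s): [2.39, 2.39, 3.14, 3.14, 3.14, 3.14, 3.14].

## Interface

Orientations are given as a unit quaternion [w, x, y, z].
In Python, from station import bot gives the robot as it stands.
- The arm moves only by the tool jog_arm, never from a script. Its argument "motion" is a list of rows, each a list of 7 numbers: the turn, a rotation vector about the tool's x, y, z in rad, then the shift along the tool's x, y, z in mm, then the finger opening in mm, from 0 to 85.4. A call has 1 to 10 rows; each row is the pose to reach, as a shift and turn from the pose commanded when the call began, along the tool's axes at that moment; what a row does not reach only later rows make up. A row lasts 1/8 s, in which the tool goes at most 62.5 mm and 10.7 degrees, less where a joint would pass 70% of its speed; a pose out of reach is approached as far as the arm can. A call with a gripper value outside its range is refused whole. The fingers move at their own pace and stop on an object; "grip_force" is the grip in N (left out, the last holds). Time passes only in rows, so rows that repeat a pose let the fingers close. It gives the time, the measured TCP pose, the force, the opening and the grip force at its end, in the units of the state.
- bot.get_obs(): the state, without advancing time (a new reading comes with each control period).
- bot.read_camera(name): name is "scene" or "top" or "wrist"; returns a dict with "pixels" (480x640x3 uint8, red, green, blue), "camera_matrix" (3x3 intrinsics, pixels), "distortion" ([k1, k2, p1, p2, k3] as OpenCV has them; the pictures are not rectified), "T" (4x4, takes a point from camera to world coordinates); the wrist camera has in their place "tool_from_camera" (4x4, takes a point from camera to tool coordinates, whose origin is the TCP and whose axes are the flange's). Camera axes: x right, y down, z forward; pixel columns grow to the right and rows downward; lengths in m; the calibration is good to about 2 mm. A picture is of the moment at which its call begins: read the wrist's pose just before it. There is no depth.
- bot.hand_in(): hands the job in; it is judged then, once.
Trained networks look in a picture, given as the dict that the camera call returned (one of the last four; its "shot" number tells which), for a name from the list of things; names that differ only in an ending like _2 or _b are one class to them, and where a whole thing is asked for, a point or a joint stands for the part that bears it (a point fixed in the world has none). Each returns a list of dicts, best first, with "score" (0 to 1); they miss things now and then, are a little off and sometimes report something else, mostly with a low value. They report only what shows in the picture. A call takes as long as a camera call. They do not tell look-alikes from the thing itself.
- bot.spot_in(thing, picture): "xy" ([column, row] in pixels, amid what is visible of it).
- bot.tip_of(thing, picture): "xy" ([column, row] in pixels: a listed point, or the origin of a listed thing).
The state is a dict: "t": time; "q": joint angles; "joint_vel": joint speeds; "joint_torque": joint torques, N m; "eef_pos": TCP position; "tool_rot": TCP orientation; "contact_force": force on the tool from outside, world axes, zero at the start; "torque": the same for the moment, N m; "gripper_width": opening from 0.0 (shut) to 1.0 (fully open); "grasp_force": force on a finger pad.
Only numpy, scipy, OpenCV 4.12 (cv2) and the standard library are available. Lean on these libraries where they do the work, as an engineer would, in place of code of your own. Each camera call takes 0.05 s, during which the arm holds its last target. There are 200 camera calls.

## Task

Take the locating pin out of its white holder and feel with its nose along the white line on the fixture's grey cover strip until it drops into the socket hidden under a flush spring shutter, then push the pin fully home, upright with its collar down on the strip, and let go of it. Work by feel and gently: never press the pin on the fixture with more than 40 N, and do not disturb the swab jar, the loupe or the green specimen mount.

Things in the scene. Friction and masses are not known exactly. Their poses are not given: they have to be found in the camera images.
- fixture: Fixed blue box 100 x 210 x 44 mm (its x, y, z) with an aluminium bezel. Origin: centre of its underside. In the bezel's window, 64 (x) by 94 mm (y), lies a flat grey cover strip, clamped, 16 mm thick, its top 40 mm above the origin and 4 mm below the bezel's top. A white line runs on the strip along y at x = 0. The strip's only opening is the hidden socket on this line.
- line_middle (a point): Middle of the window on the white line, on the strip's top (axes as fixture). The socket's centre is on the line, at an unknown place within 25 mm either side of here: a round hole 14 mm across, through the strip, free to 33 mm below its top. A flush grey spring shutter, hardly visible, closes it; it yields to about 0.6 N and pushes back under 1 N when down, less than the pin's weight.
- line_left (a point): Point on the white line at the strip's top surface, 35 mm from the middle towards the fixture's +y (the socket never lies this far out)
- line_right (a point): Point on the white line at the strip's top surface, 35 mm from the middle towards the fixture's -y (the socket never lies this far out)
- pin: Loose steel locating pin, 0.17 to 0.25 kg, 72 mm long. Origin at the end of its nose, z up along it. From the nose: shank 12 mm across, 28 mm long, its first 6 mm tapering to a flat nose 6 mm across; collar 26 mm across, 4 mm thick; square brass head 18 x 18 x 40 mm. Stands in the holder, collar on its top. Home in the socket, the collar lies on the strip, the nose 28 mm below the strip's top.
- pin_grip (a point): Centre of the pin's square brass head, which is to be gripped, 52 mm above the nose; x and y square to the head's faces
- holder: Fixed white plastic holder block, 54 x 54 x 34 mm, with a 14.5 mm hole 31 mm deep in its top in which the pin stands. Origin at the centre of its underside.
- swab_jar: Clear jar of cotton swabs, 68 mm across, 82 mm high, loose; origin at the centre of its underside. Leave alone.
- loupe: Black eye loupe, 36 mm across, 38 mm high, loose; origin at the centre of its underside. Leave alone.
- green_mount: Green round specimen mount, 31 mm across, 24 mm high, loose; origin at the centre of its underside. Leave alone.
Mind the look-alikes: they are no part of the job. Of the things that look like the pin, the smaller one is meant. There is more than one size of the fixture; the job needs the smaller.

How it is judged:
By the outcome, as a careful person would: the job done as asked, in the order asked, and still so for the second after the job is handed in, with the robot touching nothing.
It also fails if it takes over 59 s, if anything falls off the work surface, if the arm or the gripper's body presses on something with over 40 N, if the wrist force passes 120 N, or if a joint passes its speed limit or range.

## Working session

There is one attempt and no reset: what is moved stays moved. The work goes in short steps, Python scripts to look and compute and a tool call to move; the robot and the scene stay as the last step left them, time stands still between calls to the robot, and variables do not carry over. Pictures are saved under pics/ and viewed, at most 10 in all, crops included, and the job is handed in when it is done.

Besides the shell and the picture viewer there is one more tool, called after ">>>" in YAML: its name, and indented under it one key for each argument. jog_arm: Moves the arm, as the interface text tells. Its arguments: {"type":"object","properties":{"motion":{"type":"array"},"grip_force":{"type":"number"}},"required":["motion"]}

```bash
mkdir -p pics
cat > h.py <<'E'
import numpy as np, cv2
from station import bot
from scipy.spatial.transform import Rotation as R
def TW(p,o=None):
    if 'T' in p: return np.array(p['T'])
    T=np.eye(4);q=o['tool_rot'];T[:3,:3]=R.from_quat([q[1],q[2],q[3],q[0]]).as_matrix();T[:3,3]=o['eef_pos']
    return T@np.array(p['tool_from_camera'])
def onz(p,xy,z,o=None):
    T=TW(p,o);u=cv2.undistortPoints(np.array([[xy]],float),np.array(p['camera_matrix']),np.array(p['distortion']))[0,0]
    d=T[:3,:3]@[u[0],u[1],1];return T[:3,3]+d*(z-T[2,3])/d[2]
def save(p,n): cv2.imwrite('pics/'+n,cv2.cvtColor(p['pixels'],cv2.COLOR_RGB2BGR))
E
python3 - <<'E'
from h import *
o=bot.get_obs();print(o)
Z=dict(pin_grip=.055,holder=0,fixture=0,line_middle=.04,line_left=.04,line_right=.04,swab_jar=0,loupe=0,green_mount=0)
for n in ['top','scene']:
    p=bot.read_camera(n);save(p,n+'.png');print(n,p['T'][:3,3] if hasattr(p['T'],'shape') else p['T'])
    for k,z in Z.items():
        for d in bot.tip_of(k,p)[:4]: print(k,np.round(d['score'],2),np.round(d['xy']),np.round(onz(p,d['xy'],z),4))
E
```

```text
{'t': 0.0, 'q': array([-1.22308984,  0.47781591,  0.02232714,  1.55647115, -0.01150879,
        1.10928874, -0.08310182]), 'joint_vel': array([-0.00080781,  0.00063803, -0.00016406,  0.00234212, -0.00134399,
        0.00024428,  0.00027996]), 'joint_torque': array([ 8.69385949e-04, -5.96459770e+01,  1.60821039e+00, -2.81194675e+01,
        1.24683927e-02,  9.39139776e-03, -9.91118782e-06]), 'eef_pos': array([0.29686615, 0.60554445, 0.23030655]), 'tool_rot': array([-1.48141358e-04,  2.25922308e-01,  9.74144882e-01, -9.15721998e-04]), 'contact_force': array([-0.14921773,  0.07691285,  0.72719841]), 'torque': array([ 0.04891897, -0.00027705,  0.02234685]), 'grasp_force': 0.0, 'gripper_width': 0.9970659978048894}
top [ 0.37525467 -0.22246717  1.68452866]
pin_grip 0.47 [172. 270.] [0.4857 0.2268 0.055 ]
pin_grip 0.41 [200. 273.] [0.4751 0.1383 0.055 ]
holder 0.61 [206. 274.] [0.4775 0.1321 0.    ]
fixture 0.83 [266. 270.] [ 0.4945 -0.064   0.    ]
fixture 0.62 [448. 262.] [ 0.5299 -0.6628  0.    ]
line_middle 0.97 [265. 277.] [ 0.4679 -0.0653  0.04  ]
line_middle 0.93 [455. 259.] [ 0.5363
[... 681 characters left out ...]
.] [ 0.4901 -0.0628  0.    ]
line_middle 0.97 [383. 151.] [ 0.5238 -0.682   0.04  ]
line_middle 0.8 [309. 301.] [ 0.4876 -0.0794  0.04  ]
line_middle 0.61 [270. 390.] [0.4627 0.1509 0.04  ]
line_left 0.89 [298. 314.] [ 0.4933 -0.0376  0.04  ]
line_left 0.56 [372. 157.] [ 0.543  -0.6383  0.04  ]
line_right 0.62 [318. 300.] [ 0.4678 -0.0916  0.04  ]
swab_jar 0.87 [187. 344.] [0.7003 0.1309 0.    ]
swab_jar 0.7 [319. 301.] [ 0.4754 -0.1136  0.    ]
swab_jar 0.38 [270. 378.] [0.4864 0.1138 0.    ]
loupe 0.81 [224. 371.] [0.5859 0.1477 0.    ]
loupe 0.26 [308. 305.] [ 0.4954 -0.0892  0.    ]
green_mount 0.63 [188. 373.] [0.6559 0.1877 0.    ]
green_mount 0.24 [308. 305.] [ 0.4957 -0.0903  0.    ]
```

Run:
```python
import cv2
a=cv2.imread('pics/top.png')[190:320,130:510];b=cv2.imread('pics/scene.png')[110:470,150:430]
cv2.imwrite('pics/t2.png',cv2.resize(a,None,fx=2.1,fy=2.1,interpolation=cv2.INTER_CUBIC));cv2.imwrite('pics/s2.png',cv2.resize(b,None,fx=1.66,fy=1.66,interpolation=cv2.INTER_CUBIC))
```

```text
(no output)
```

View pics/t2.png

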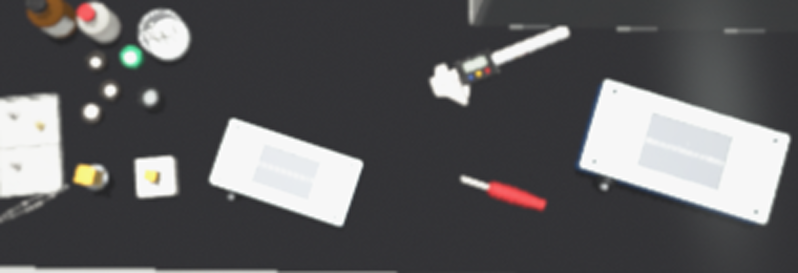

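View pics/s2.png

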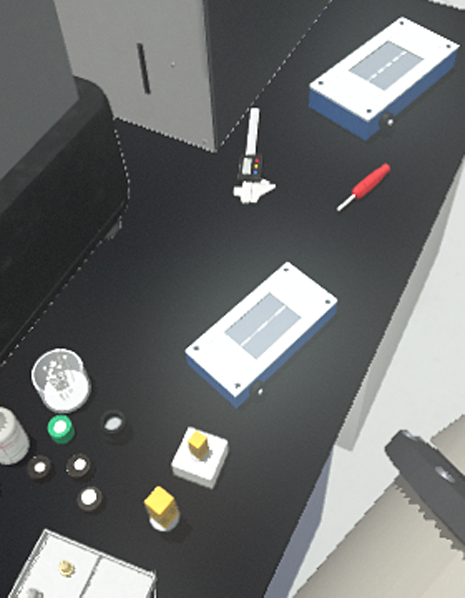

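The scene shows the smaller fixture at about (0.48, -0.065), and the pin in its holder at (0.475, 0.135). The lookalike pin is at y≈0.22 and the larger fixture at y≈-0.67. I'll move above the pin.

>>> jog_arm:
  motion:
    - [0,0,-0.05,-37,-34,0,85]
    - [0,0,-0.1,-74,-69,0,85]
    - [0,0,-0.15,-110,-103,0,85]
    - [0,0,-0.2,-147,-137,0,85]
    - [0,0,-0.25,-184,-172,0,85]
    - [0,0,-0.3,-220,-206,0,85]
    - [0,0,-0.35,-257,-240,0,85]
    - [0,0,-0.4,-294,-275,0,85]
    - [0,0,-0.456,-330,-309,0,85]
    - [0,0,-0.456,-367,-343,0,85]

```text
t: 2.25
eef_pos: [0.4762, 0.1351, 0.2317]
tool_rot: [0.0, -0.0, 1.0, 0.0]
contact_force: [0.8, 0.4, 0.1]
gripper_width: 1.001
grasp_force: 0.0
```

```bash
cat > look.py <<'E'
from h import *
import sys
def run(name,Z):
    o=bot.get_obs();p=bot.read_camera('wrist');save(p,name)
    print(np.round(o['t'],2),o['eef_pos'],np.round(o['tool_rot'],4),o['contact_force'])
    for k,z in Z.items():
        for d in bot.tip_of(k,p)[:4]: print(k,np.round(d['score'],2),np.round(d['xy']),np.round(onz(p,d['xy'],z,o),4))
    return o,p
E
python3 -c "
from look import *
o,p=run('w1.png',dict(pin_grip=.055,holder=0,pin=.006,line_middle=.04,line_left=.04,line_right=.04))
print(p['tool_from_camera'])"
```

```text
2.25 [0.47616043 0.13511264 0.2316683 ] [ 4.e-04 -5.e-04  1.e+00  3.e-04] [0.8091033  0.40645533 0.14885943]
pin_grip 0.63 [312. 204.] [0.4721 0.1349 0.055 ]
pin_grip 0.58 [433. 206.] [0.4733 0.2264 0.055 ]
holder 0.7 [311. 191.] [0.4721 0.1338 0.    ]
pin 0.76 [411. 189.] [0.4686 0.2209 0.006 ]
pin 0.55 [309. 196.] [0.4752 0.1324 0.006 ]
line_middle 0.8 [ 59. 214.] [ 0.4831 -0.0676  0.04  ]
line_left 0.87 [100. 228.] [ 0.495  -0.0366  0.04  ]
line_right 0.65 [ 17. 200.] [ 0.4719 -0.0996  0.04  ]
line_right 0.47 [101. 228.] [ 0.495  -0.0357  0.04  ]
[[-4.91887942e-04 -9.62234498e-01 -2.72221470e-01  6.91782832e-02]
 [ 9.99999662e-01 -6.52601808e-04  4.99843737e-04 -2.74282653e-04]
 [-6.58619111e-04 -2.72221132e-01  9.62234494e-01 -1.42100357e-01]
 [ 0.00000000e+00  0.00000000e+00  0.00000000e+00  1.00000000e+00]]
```

View pics/w1.png

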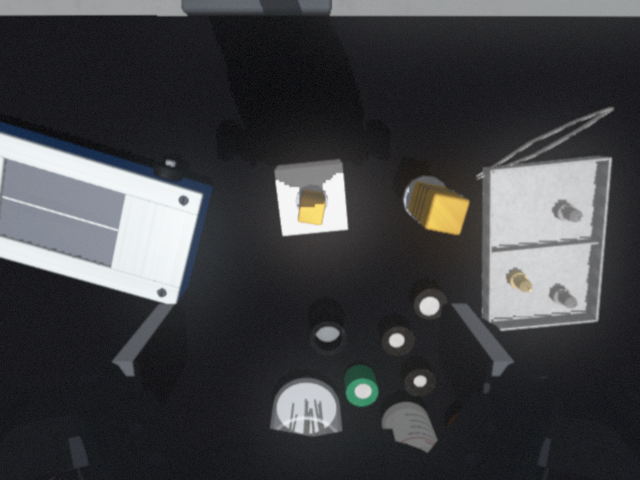

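The wrist view shows the pin head at about (312,205) in the white holder, the lookalike at (440,208) and the line on the left. I'll segment the head's top face for centre and yaw.

Run:
```python
from look import *
o=bot.get_obs();p=bot.read_camera('wrist')
im=p['pixels'];c=im[180:240,285:340];hsv=cv2.cvtColor(c,cv2.COLOR_RGB2HSV)
for vmin in (60,170,200):
    m=((hsv[...,0]>12)&(hsv[...,0]<35)&(hsv[...,1]>110)&(hsv[...,2]>vmin)).astype(np.uint8)
    n,l,s,_=cv2.connectedComponentsWithStats(m);k=1+np.argmax(s[1:,4]);pts=np.argwhere(l==k)[:,::-1].astype(np.float32)
    r=cv2.minAreaRect(pts);ctr=np.array(r[0])+[285,180]
    print(vmin,s[k],r,onz(p,ctr,.078,o))
    B=[onz(p,b+[285,180],.078,o)[:2] for b in cv2.boxPoints(r)];print(np.round(B,4).tolist())
big=cv2.resize(im[150:250,260:360],None,fx=5,fy=5,interpolation=cv2.INTER_CUBIC);cv2.imwrite('pics/w1c.png',big[...,::-1])
```

```text
60 [ 10  20  25  26 526] ((22.094594955444336, 32.43243408203125), (23.344655990600586, 23.509056091308594), 9.462322235107422) [0.47239594 0.134175   0.078     ]
[[0.4795, 0.1246], [0.4627, 0.1275], [0.4654, 0.1436], [0.4822, 0.141]]
170 [ 10  26  25  20 409] ((22.0, 35.5), (19.0, 24.0), 90.0) [0.47461982 0.13410476 0.078     ]
[[0.4678, 0.1257], [0.4677, 0.1426], [0.4815, 0.1426], [0.4816, 0.1255]]
200 [ 10  26  25  20 407] ((22.0, 35.5), (19.0, 24.0), 90.0) [0.47461982 0.13410476 0.078     ]
[[0.4678, 0.1257], [0.4677, 0.1426], [0.4815, 0.1426], [0.4816, 0.1255]]
```

View pics/w1c.png

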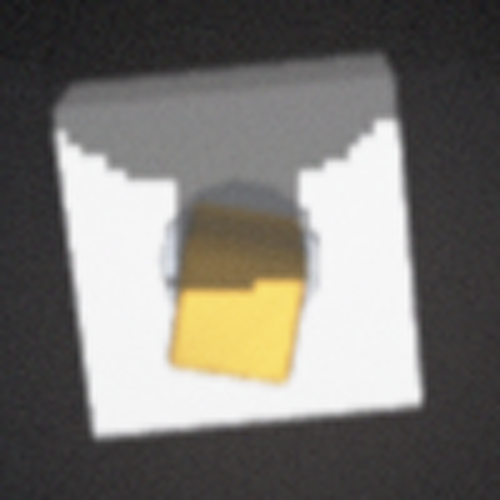

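>>> jog_arm:
  motion:
    - [0,0,0.06,1,0,40,50]
    - [0,0,0.12,2,-1,80,50]
    - [0,0,0.17,3,-1,120,50]
    - [0,0,0.17,3,-1,150,50]
    - [0,0,0.17,3,-1,170,50]
    - [0,0,0.17,3,-1,180,50]
    - [0,0,0.17,3,-1,186,50]
    - [0,0,0.17,3,-1,186,50]
  grip_force: 60

```text
t: 3.65
eef_pos: [0.4728, 0.1359, 0.0455]
tool_rot: [0.0, 0.085, 0.996, 0.0]
contact_force: [1.1, -0.0, 0.2]
gripper_width: 0.586
grasp_force: 0.0
```

>>> jog_arm:
  motion:
    - [0,0,0,0,0,0,10]
    - [0,0,0,0,0,0,10]
    - [0,0,0,0,0,0,10]
    - [0,0,0,0,0,0,10]
    - [0,0,0,0,0,0,10]
    - [0,0,0,0,0,0,10]

```text
t: 4.4
eef_pos: [0.4731, 0.1356, 0.046]
tool_rot: [0.0, 0.085, 0.996, 0.0]
contact_force: [-1.6, 0.0, 6.1]
gripper_width: 0.201
grasp_force: 58.7
```

```bash
python3 -c "
from look import *
o,p=run('w2.png',dict(pin_grip=.058))
print(o['gripper_width']*85.4,o['grasp_force'])"
```

```text
4.4 [0.47309829 0.13564583 0.04602823] [4.000e-04 8.490e-02 9.964e-01 3.000e-04] [-1.60793066  0.04377287  6.11166474]
pin_grip 0.73 [604. 293.] [0.4767 0.2324 0.058 ]
17.155471600228523 58.70098292827606
```

>>> jog_arm:
  motion:
    - [0,0,0,0,0,-5,10]
    - [0,0,0,0,0,-15,10]
    - [0,0,0,0,0,-35,10]
    - [0,0,0,0,0,-65,10]
    - [0,0,0,0,0,-100,10]
    - [0,0,0,0,0,-130,10]
    - [0,0,0,0,0,-130,10]

```text
t: 5.38
eef_pos: [0.4741, 0.1361, 0.1778]
tool_rot: [0.002, 0.085, 0.996, 0.001]
contact_force: [-0.0, -0.7, -3.0]
gripper_width: 0.2
grasp_force: 58.6
```

>>> jog_arm:
  motion:
    - [0,0,0.03,0,-30,0,10]
    - [0,0,0.06,0,-70,0,10]
    - [0,0,0.1,5,-110,0,10]
    - [0,0,0.13,10,-150,0,10]
    - [0,0,0.15,20,-180,0,10]
    - [0,0,0.15,24,-198,0,10]
    - [0,0,0.15,24,-198,0,10]
    - [0,0,0.15,24,-198,0,10]

```text
t: 6.38
eef_pos: [0.4152, -0.0553, 0.1748]
tool_rot: [-0.0, 0.159, 0.987, -0.0]
contact_force: [-0.2, 0.5, -2.5]
gripper_width: 0.199
grasp_force: 58.8
```

```bash
python3 -c "
from look import *
o,p=run('w3.png',dict(pin_grip=.18,pin=.135,fixture=0,line_middle=.04,line_left=.04,line_right=.04))
print(o['gripper_width']*85.4,o['grasp_force'])"
```

```text
6.38 [ 0.41521416 -0.05527324  0.17482887] [-5.000e-04  1.593e-01  9.872e-01 -0.000e+00] [-0.1906659   0.48087147 -2.50204293]
pin_grip 0.7 [316. 326.] [ 0.4183 -0.0554  0.18  ]
pin 0.7 [308. 273.] [ 0.4142 -0.0574  0.135 ]
line_left 0.96 [376. 317.] [ 0.495  -0.0343  0.04  ]
17.030096988887745 58.78048896789551
```

View pics/w3.png

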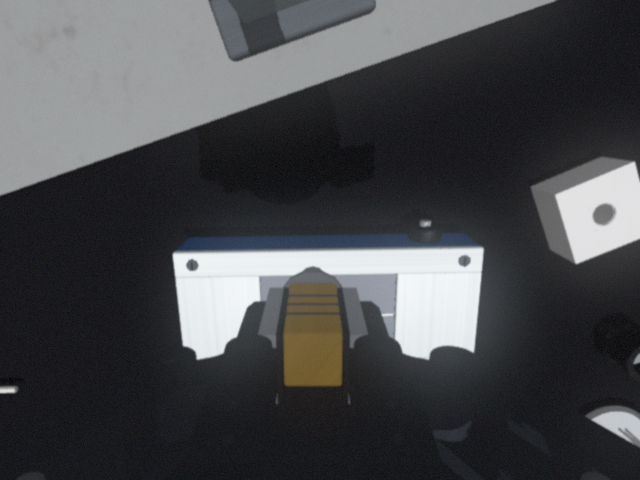

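The pin hangs straight in the jaws at (315,330), and the fixture edge is parallel to the image. The line is mostly hidden, but its left end shows at (390,316). I'll fit the line in w1, the top image and this view.

```bash
cat > lf.py <<'E'
from h import *
def linefit(im,p,o,cs,rg,up=3):
    # per column: subpixel row of white line peak in gray strip
    g=cv2.cvtColor(im,cv2.COLOR_RGB2GRAY).astype(float);P=[];X=[]
    for c in cs:
        r0,r1=rg(c);s=g[int(r0):int(r1)+1,c];w=np.clip(s-np.median(s)-8,0,None)
        if w.sum()<20: continue
        r=int(r0)+(w*np.arange(len(s))).sum()/w.sum();P.append((c,r));X.append(onz(p,(c,r),.04,o)[:2])
    X=np.array(X);k,b=np.polyfit(X[:,1],X[:,0],1);e=X[:,0]-k*X[:,1]-b;m=abs(e)<2*e.std()+1e-6;k,b=np.polyfit(X[m,1],X[m,0],1)
    print('n',m.sum(),'x=%.4f*y+%.4f'%(k,b),'ang',np.degrees(np.arctan(k)),'x@-.067: %.4f'%(k*-.067+b),'res mm',e[m].std()*1e3,'y range',X[:,1].min(),X[:,1].max());return k,b
E
python3 - <<'E'
from lf import *
p=bot.read_camera('wrist')
o1=dict(eef_pos=[.47616043,.13511264,.2316683],tool_rot=[4e-4,-5e-4,1,3e-4])
im=cv2.imread('pics/w1.png')[...,::-1].copy()
linefit(im,p,o1,range(8,114),lambda c:(197+(c-3)*.27-5,197+(c-3)*.27+5))
for f,n,w in ((1,'w1.png',None),):
    for pt in ((3,158),(124,195),(4,233),(110,267)): print(pt,onz(p,pt,.044,o1))
o=bot.get_obs()
for pt in ((175,252),(482,246),(396,274),(260,276),(388,316)): print(pt,onz(p,pt,.044 if pt[0]!=388 else .04,o))
t=bot.read_camera('top'); import os
sc=bot.read_camera('scene')
im=cv2.imread('pics/top.png')[...,::-1].copy()
a=bot.tip_of
linefit(im,t,None,range(256,278),lambda c:(271.5+(c-266)*.3-4,271.5+(c-266)*.3+4))
# overview of top crop numbers
g=cv2.cvtColor(im,cv2.COLOR_RGB2GRAY)[258:288,250:284];print(g[::2,::3])
E
```

```text
n 102 x=0.3122*y+0.5035 ang 17.33995860845943 x@-.067: 0.4826 res mm 0.03486249217324906 y range -0.10615561801844448 -0.02598043755009946
(3, 158) [ 0.43865783 -0.1011166   0.044     ]
(124, 195) [ 0.4672626  -0.01203516  0.044     ]
(4, 233) [ 0.49803032 -0.11198107  0.044     ]
(110, 267) [ 0.52689813 -0.03064702  0.044     ]
(175, 252) [ 0.4049702  -0.14917449  0.044     ]
(482, 246) [0.46571477 0.04753108 0.044     ]
(396, 274) [ 0.46687735 -0.01243505  0.044     ]
(260, 276) [ 0.43907367 -0.10093325  0.044     ]
(388, 316) [ 0.49759821 -0.0259361   0.04      ]Traceback (most recent call last):
  File "<stdin>", line 14, in <module>
  File "lf.py", line 9, in linefit
    X=np.array(X);k,b=np.polyfit(X[:,1],X[:,0],1);e=X[:,0]-k*X[:,1]-b;m=abs(e)<2*e.std()+1e-6;k,b=np.polyfit(X[m,1],X[m,0],1)
                                 ~^^^^^
IndexError: too many indices for array: array is 1-dimensional, but 2 were indexed
```

Run:
```python
from h import *
o=bot.get_obs();p=bot.read_camera('wrist')
im=p['pixels'];c=cv2.convertScaleAbs(im[230:400,220:410],alpha=1.6,beta=20)
c=cv2.resize(c,None,fx=3.5,fy=3.5,interpolation=cv2.INTER_CUBIC)
T=np.linalg.inv(np.array(p['tool_from_camera']))
def prj(X): 
    r=cv2.projectPoints(np.array(X,float),cv2.Rodrigues(T[:3,:3])[0],T[:3,3],np.array(p['camera_matrix']),np.array(p['distortion']))[0][:,0];return r
def draw(X,col):
    q=((prj(X)-[220,230])*3.5).astype(int);cv2.polylines(c,[q],True,col,1)
a=np.linspace(0,2*np.pi,40)
N=.040 # nose below TCP (tool z)
circ=lambda r,z:np.c_[r*np.cos(a),r*np.sin(a),0*a+z]
draw(circ(.003,N),(255,0,0));draw(circ(.006,N-.006),(255,0,0));draw(circ(.006,N-.028),(255,255,0));draw(circ(.013,N-.028),(0,255,0));draw(circ(.013,N-.032),(0,255,0))
s=.009
for z in (N-.032,N-.072): draw([[s,s,z],[s,-s,z],[-s,-s,z],[-s,s,z]],(255,0,255))
cv2.imwrite('pics/w3c.png',c[...,::-1])
```

```text
(no output)
```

View pics/w3c.png

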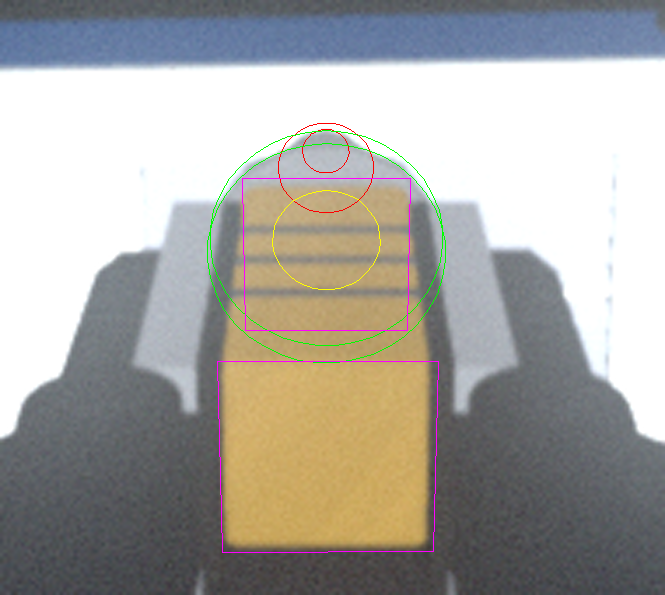

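The overlay fits: the pin is upright, with its nose about 1 mm towards tool -x from the tool axis. Line direction is 17.3°, with its middle at about (0.483, -0.066). I'll go to 31 mm left of the middle, with the nose still clear of the strip.

>>> jog_arm:
  motion:
    - [0,0,-0.017,-15,10,0,10]
    - [0,0,-0.017,-33,21,10,10]
    - [0,0,-0.017,-50,32,30,10]
    - [0,0,-0.017,-66,42,50,10]
    - [0,0,-0.017,-66,42,70,10]
    - [0,0,-0.017,-66,42,78,10]
    - [0,0,-0.017,-66,42,80,10]
    - [0,0,-0.017,-66,42,80,10]
  grip_force: 80

```text
t: 7.92
eef_pos: [0.4919, -0.0364, 0.0958]
tool_rot: [0.0, 0.151, 0.989, 0.0]
contact_force: [-0.3, 0.1, -1.9]
gripper_width: 0.194
grasp_force: 80.8
```

```bash
cat > st.py <<'E'
from h import *
o=bot.get_obs();q=o['tool_rot'];Rm=R.from_quat([q[1],q[2],q[3],q[0]]).as_matrix()
u=np.array([.298,.954]);n=np.array([.954,-.298])
tip=np.array(o['eef_pos'])+Rm@[-.001,0,.04];d=tip[:2]-[.4830,-.0662]
print('t %.2f'%o['t'],'tip',np.round(tip,4),'along %.1f off %.1f mm'%(d@u*1e3,d@n*1e3),'F',np.round(o['contact_force'],1),'tilt',np.round(Rm[:2,2]*1e3,1),'yaw',np.degrees(np.arctan2(Rm[0,1],Rm[1,1])).round(2),'T',np.round(o['torque'],2),'g',o['gripper_width']*85.4)
E
python3 st.py
```

```text
t 7.92 tip [ 0.4929 -0.0367  0.0558] along 31.1 off 0.7 mm F [-0.3  0.1 -1.9] tilt [0.9 0.2] yaw 17.35 T [0.02 0.04 0.02] g 16.56639541199283
```

>>> jog_arm:
  motion:
    - [0,0,0,0.7,0,4,10]
    - [0,0,0,0.7,0,8,10]
    - [0,0,0,0.7,0,9,10]
    - [0,0,0,0.7,0,10,10]
    - [0,0,0,0.7,0,10,10]

```text
t: 8.55
eef_pos: [0.4907, -0.0362, 0.0853]
tool_rot: [-0.0, 0.151, 0.989, 0.0]
contact_force: [0.7, 0.0, -2.3]
gripper_width: 0.196
grasp_force: 80.8
```

>>> jog_arm:
  motion:
    - [0,0,0,0,0,1,10]
    - [0,0,0,0,0,2,10]
    - [0,0,0,0,0,2,10]

```text
t: 8.93
eef_pos: [0.4906, -0.0362, 0.0832]
tool_rot: [-0.0, 0.151, 0.989, 0.0]
contact_force: [-0.6, -0.1, -2.0]
gripper_width: 0.196
grasp_force: 80.8
```

>>> jog_arm:
  motion:
    - [0,0,0,0,0,1,10]
    - [0,0,0,0,0,2,10]
    - [0,0,0,0,0,2,10]

```text
t: 9.3
eef_pos: [0.4906, -0.0362, 0.0812]
tool_rot: [-0.0, 0.151, 0.989, -0.0]
contact_force: [1.0, -0.1, -2.7]
gripper_width: 0.196
grasp_force: 80.8
```

>>> jog_arm:
  motion:
    - [0,0,0,0,0,0.5,10]
    - [0,0,0,0,0,1,10]
    - [0,0,0,0,0,1,10]

```text
t: 9.68
eef_pos: [0.4907, -0.0362, 0.0803]
tool_rot: [-0.0, 0.151, 0.989, -0.0]
contact_force: [-0.1, -1.3, -2.0]
gripper_width: 0.198
grasp_force: 80.8
```

>>> jog_arm:
  motion:
    - [0,0,0,0,0,0.5,10]
    - [0,0,0,0,0,1,10]
    - [0,0,0,0,0,1,10]

```text
t: 10.05
eef_pos: [0.4909, -0.0362, 0.0799]
tool_rot: [0.0, 0.151, 0.989, 0.0]
contact_force: [-2.7, -0.9, 7.4]
gripper_width: 0.201
grasp_force: 82.3
```

>>> jog_arm:
  motion:
    - [0,0,0,0,-2,-0.1,10]
    - [0,0,0,0,-4,-0.1,10]
    - [0,0,0,0,-5,-0.1,10]
    - [0,0,0,0,-5,-0.1,10]

```text
t: 10.55
eef_pos: [0.4903, -0.0405, 0.0799]
tool_rot: [0.001, 0.151, 0.989, 0.0]
contact_force: [1.4, 4.3, 5.2]
gripper_width: 0.197
grasp_force: 82.1
```

>>> jog_arm:
  motion:
    - [0,0,0,0,-2,0,10]
    - [0,0,0,0,-4,0,10]
    - [0,0,0,0,-5,0,10]
    - [0,0,0,0,-5,0,10]

```text
t: 11.05
eef_pos: [0.4889, -0.0454, 0.0799]
tool_rot: [0.001, 0.151, 0.989, 0.0]
contact_force: [1.2, 3.9, 5.2]
gripper_width: 0.196
grasp_force: 82.1
```

```bash
python3 st.py
```

```text
t 11.05 tip [ 0.4899 -0.0457  0.0399] along 21.6 off 0.5 mm F [1.2 3.9 5.2] tilt [2.1 0.5] yaw 17.34 T [ 1.01 -0.25  0.05] g 16.771377806873634
```

>>> jog_arm:
  motion:
    - [0,0,0,0.2,-2,0,10]
    - [0,0,0,0.4,-4,0,10]
    - [0,0,0,0.4,-5,0,10]
    - [0,0,0,0.4,-5,0,10]

```text
t: 11.55
eef_pos: [0.487, -0.0502, 0.0799]
tool_rot: [0.001, 0.151, 0.989, 0.0]
contact_force: [2.0, 3.2, 5.5]
gripper_width: 0.201
grasp_force: 82.0
```

>>> jog_arm:
  motion:
    - [0,0,0,0,-2,0,10]
    - [0,0,0,0,-4,0,10]
    - [0,0,0,0,-5,0,10]
    - [0,0,0,0,-5,0,10]

```text
t: 12.05
eef_pos: [0.4855, -0.0549, 0.0799]
tool_rot: [0.001, 0.151, 0.989, 0.0]
contact_force: [1.5, 3.7, 6.4]
gripper_width: 0.198
grasp_force: 82.1
```

>>> jog_arm:
  motion:
    - [0,0,0,0,-2,0,10]
    - [0,0,0,0,-4,0,10]
    - [0,0,0,0,-5,0,10]
    - [0,0,0,0,-5,0,10]

```text
t: 12.55
eef_pos: [0.484, -0.0597, 0.0799]
tool_rot: [0.001, 0.151, 0.989, 0.0]
contact_force: [0.8, 3.8, 6.0]
gripper_width: 0.202
grasp_force: 82.1
```

>>> jog_arm:
  motion:
    - [0,0,0,0,-2,0,10]
    - [0,0,0,0,-4,0,10]
    - [0,0,0,0,-5,0,10]
    - [0,0,0,0,-5,0,10]

```text
t: 13.05
eef_pos: [0.4825, -0.0644, 0.0799]
tool_rot: [0.001, 0.151, 0.989, 0.0]
contact_force: [1.3, 4.0, 6.3]
gripper_width: 0.194
grasp_force: 82.1
```

>>> jog_arm:
  motion:
    - [0,0,0,0,-2,0,10]
    - [0,0,0,0,-4,0,10]
    - [0,0,0,0,-5,0,10]
    - [0,0,0,0,-5,0,10]

```text
t: 13.55
eef_pos: [0.481, -0.0692, 0.0799]
tool_rot: [0.001, 0.151, 0.989, 0.0]
contact_force: [-0.0, 3.6, 5.5]
gripper_width: 0.199
grasp_force: 82.1
```

```bash
python3 st.py
```

```text
t 13.55 tip [ 0.482  -0.0695  0.0399] along -3.4 off 0.0 mm F [-0.   3.6  5.5] tilt [2.  0.4] yaw 17.34 T [ 0.97 -0.31  0.  ] g 17.025992270669928
```

>>> jog_arm:
  motion:
    - [0,0,0,0,-2,0,10]
    - [0,0,0,0,-4,0,10]
    - [0,0,0,0,-5,0,10]
    - [0,0,0,0,-5,0,10]

```text
t: 14.05
eef_pos: [0.4772, -0.0751, 0.0788]
tool_rot: [-0.001, 0.151, 0.988, -0.001]
contact_force: [0.1, -0.0, -1.7]
gripper_width: 0.194
grasp_force: 81.1
```

Dropped: the force vanished and z is 1.1 mm lower. I'll lower a little more and find the walls by lateral feel.

>>> jog_arm:
  motion:
    - [0,0,0,0,0,1,10]
    - [0,0,0,0,0,2,10]
    - [0,0,0,0,0,2,10]

```text
t: 14.42
eef_pos: [0.4782, -0.0749, 0.0773]
tool_rot: [-0.0, 0.151, 0.989, -0.0]
contact_force: [-0.3, -2.7, -0.6]
gripper_width: 0.196
grasp_force: 81.2
```

```bash
python3 st.py
```

```text
t 14.43 tip [ 0.4791 -0.0752  0.0373] along -9.8 off -1.0 mm F [-0.3 -2.7 -0.6] tilt [-0.4 -0.6] yaw 17.38 T [-0.79  0.14  0.05] g 16.73847285811884
```

>>> jog_arm:
  motion:
    - [0,0,0,0,-1.5,0,10]
    - [0,0,0,0,-2.5,0,10]
    - [0,0,0,0,-2.5,1.5,10]
    - [0,0,0,0,-2.5,1.5,10]

```text
t: 14.92
eef_pos: [0.4777, -0.0765, 0.0758]
tool_rot: [-0.0, 0.151, 0.989, 0.0]
contact_force: [0.3, 0.3, -2.1]
gripper_width: 0.198
grasp_force: 81.1
```

```bash
python3 st.py
```

```text
t 14.93 tip [ 0.4787 -0.0768  0.0358] along -11.4 off -1.0 mm F [ 0.3  0.3 -2.1] tilt [-0.   0.1] yaw 17.34 T [-0.05 -0.04  0.07] g 16.909593808469403
```

>>> jog_arm:
  motion:
    - [0,0,0,0,-0.8,0,10]
    - [0,0,0,-0.5,-0.8,1,10]
    - [0,0,0,-0.5,-0.8,2,10]
    - [0,0,0,-0.5,-0.8,3,10]
    - [0,0,0,-0.5,-0.8,3,10]

```text
t: 15.55
eef_pos: [0.478, -0.0776, 0.0728]
tool_rot: [0.0, 0.151, 0.989, -0.0]
contact_force: [0.6, 0.1, -0.4]
gripper_width: 0.199
grasp_force: 81.1
```

```bash
python3 st.py
```

```text
t 15.55 tip [ 0.4789 -0.0779  0.0328] along -12.4 off -0.4 mm F [ 0.6  0.1 -0.4] tilt [ 0. -0.] yaw 17.35 T [-0.17 -0.07  0.01] g 17.023264387140234
```

The full shank diameter is in with no wall load. I'll push further in stages.

>>> jog_arm:
  motion:
    - [0,0,0,0,0,1.5,10]
    - [0,0,0,0,0,3,10]
    - [0,0,0,0,0,5,10]
    - [0,0,0,0,0,5,10]

```text
t: 16.05
eef_pos: [0.478, -0.0776, 0.0677]
tool_rot: [0.0, 0.151, 0.989, -0.0]
contact_force: [0.4, -0.1, -2.0]
gripper_width: 0.198
grasp_force: 81.1
```

```bash
python3 st.py
```

```text
t 16.05 tip [ 0.4789 -0.0779  0.0277] along -12.4 off -0.4 mm F [ 0.4 -0.1 -2. ] tilt [ 0.  -0.1] yaw 17.35 T [-0.12 -0.08  0.04] g 16.9279839664506
```

>>> jog_arm:
  motion:
    - [0,0,0,0,0,2,10]
    - [0,0,0,0,0,5,10]
    - [0,0,0,0,0,8,10]
    - [0,0,0,0,0,11,10]
    - [0,0,0,0,0,13,10]
    - [0,0,0,0,0,13,10]

```text
t: 16.8
eef_pos: [0.478, -0.0776, 0.0547]
tool_rot: [0.0, 0.151, 0.989, -0.0]
contact_force: [1.2, -1.1, -2.2]
gripper_width: 0.201
grasp_force: 81.1
```

>>> jog_arm:
  motion:
    - [0,0,0,0,0,1,10]
    - [0,0,0,0,0,1.7,10]
    - [0,0,0,0,0,1.7,10]

```text
t: 17.18
eef_pos: [0.478, -0.0776, 0.0532]
tool_rot: [0.0, 0.151, 0.989, -0.0]
contact_force: [1.3, -0.6, -1.1]
gripper_width: 0.193
grasp_force: 81.1
```

```bash
python3 st.py
```

```text
t 17.18 tip [ 0.479  -0.0779  0.0132] along -12.3 off -0.3 mm F [ 1.3 -0.6 -1.1] tilt [ 0.3 -0.1] yaw 17.35 T [-0.22 -0.3  -0.08] g 16.518101806203756
```

>>> jog_arm:
  motion:
    - [0,0,0,0,0,0.5,10]
    - [0,0,0,0,0,1,10]
    - [0,0,0,0,0,1,10]

```text
t: 17.55
eef_pos: [0.478, -0.0776, 0.0522]
tool_rot: [0.0, 0.151, 0.989, 0.0]
contact_force: [1.4, -1.5, -0.5]
gripper_width: 0.195
grasp_force: 81.1
```

>>> jog_arm:
  motion:
    - [0,0,0,0,0,0.4,10]
    - [0,0,0,0,0,0.7,10]
    - [0,0,0,0,0,0.7,10]

```text
t: 17.92
eef_pos: [0.478, -0.0776, 0.052]
tool_rot: [0.0, 0.151, 0.989, 0.0]
contact_force: [-1.1, -0.6, 8.0]
gripper_width: 0.199
grasp_force: 82.5
```

```bash
python3 st.py
```

```text
t 17.93 tip [ 0.479  -0.0779  0.012 ] along -12.4 off -0.3 mm F [-1.1 -0.6  8. ] tilt [0.2 0.3] yaw 17.36 T [-0.19  0.3   0.01] g 16.99720393028236
```

Seated: the tip is at 12.0 mm with 10 N bearing. I'll release and retreat.

>>> jog_arm:
  motion:
    - [0,0,0,0,0,-0.4,17]
    - [0,0,0,0,0,-0.4,25]
    - [0,0,0,0,0,-0.4,40]
    - [0,0,0,0,0,-0.4,50]
    - [0,0,0,0,0,-0.4,50]
  grip_force: 20

```text
t: 18.55
eef_pos: [0.4778, -0.0775, 0.0518]
tool_rot: [-0.0, 0.151, 0.989, 0.0]
contact_force: [0.6, -0.4, -1.0]
gripper_width: 0.587
grasp_force: 0.0
```

>>> jog_arm:
  motion:
    - [0,0,0,0,0,-5,50]
    - [0,0,0,0,0,-20,50]
    - [0,0,0,0,0,-45,50]
    - [0,0,0,0,0,-80,50]
    - [0,0,0,0,0,-120,50]
    - [0,0,0,0,0,-150,50]
    - [0,0,0,0,0,-150,50]
    - [0,0,0,0,0,-150,50]

```text
t: 19.55
eef_pos: [0.4775, -0.0774, 0.202]
tool_rot: [0.0, 0.151, 0.989, 0.0]
contact_force: [0.2, -0.7, -0.5]
gripper_width: 0.585
grasp_force: 0.0
```

Run:
```python
from look import *
o,p=run('w9.png',dict(pin_grip=.064,pin=.012,line_middle=.04))
im=p['pixels'];cv2.imwrite('pics/w9c.png',cv2.resize(im[90:330,160:480],None,fx=2.4,fy=2.4,interpolation=cv2.INTER_CUBIC)[...,::-1])
```

```text
19.55 [ 0.47754576 -0.07743657  0.20197075] [0.000e+00 1.508e-01 9.886e-01 1.000e-04] [ 0.16940563 -0.69790983 -0.48254969]
pin_grip 0.72 [312. 222.] [ 0.4777 -0.0782  0.064 ]
pin 0.58 [307. 208.] [ 0.4776 -0.0818  0.012 ]
pin 0.24 [611. 254.] [0.5892 0.1436 0.012 ]
line_middle 0.92 [328. 214.] [ 0.481  -0.0665  0.04  ]
```

View pics/w9c.png

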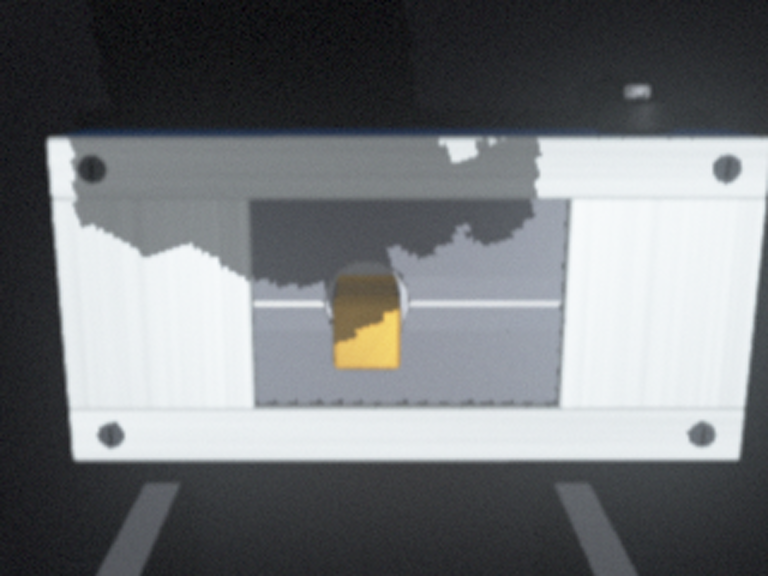

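The pin stands upright on the line (crop (367,320)), collar on the strip at (367,300) and the gripper clear.

```bash
python3 -c "
from station import bot
print(bot.hand_in())"
```

```text
the job is handed in; nothing more can be done
None
```

The pin is home in the hidden socket, about 12 mm from the line's middle on the fixture's -y side. It stands upright with its collar on the strip and has been let go. The highest vertical force I read while it was on the fixture was about 10 N, and the job was handed in at about 20 s.

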